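# Change over the weight trays

## Robot

A 7-joint arm with a two-finger parallel gripper is mounted at the origin on a cart in front of the work surface, level with it; the furniture and walls round the work are solid. World frame = base frame: x ahead of the robot, y to its left, z up, the work surface at z = 0. Lengths are in m, angles in rad, forces in N, time in s.
With the tool pointing down it reaches from about 0.425 to 0.95 m from the base axis. Payload 4.7 kg.
Tool frame: the origin (TCP) lies at the centre of the arm's flange, where the gripper is bolted on; the fingertips stand 173 mm ahead of it and the grasp point (between the pads) lies 155 mm ahead of it; z points along the fingers, y is the line along which they close (so a half turn about z gives the same grasp; the last joint's range is limited). The gripper opens to 85 mm and grips with 20 to 120 N. Pads are 22 mm wide; open, the fingers measure 114 mm over their backs; the gripper's body (76 mm by 85 mm) begins 54 mm behind the grasp point. The pads swing forward as they close: fully open they stand 13 mm farther back than shut.
Start: joints at [1.084, 0.469, -0.049, 1.532, 0.024, 1.141, -0.082], TCP at [0.298, -0.605, 0.405] pointing down, gripper open.
Joint ranges: [-2.59, 2.59], [-0.33, 1.99], [-1.39, 1.29], [0.1, 2.45], [-1.04, 4.18], [0.21, 1.99], [-2.66, 2.66]. Speed limits (rad/s): [2.57, 2.57, 3.14, 3.14, 3.14, 3.14, 3.14].

## Interface

Orientations are given as a rotation vector (axis times angle).
In Python, from station import bot, cams gives the robot as it stands.
- The arm moves only by the tool drive_tool, never from a script. Its arguments are lists of equal length, an entry for each row: "slide": the shift along the tool's x, y, z in mm, a list of three; "twist": the turn about the tool's z in degrees. A call has 1 to 20 rows; each row is the pose to reach, as a shift and turn from the pose commanded when the call began, along the tool's axes at that moment; what a row does not reach only later rows make up. A row lasts 1/8 s, in which the tool goes at most 62.5 mm and 10.7 degrees, less where a joint would pass 70% of its speed; a pose out of reach is approached as far as the arm can. A call with a gripper value outside its range is refused whole. "jaw" is the opening, from 0 (shut) to 1 (fully open), set as the call begins (left out, the last holds). The fingers move at their own pace and stop on an object; "newtons" is the grip in N (left out, the last holds). Time passes only in rows, so rows that repeat a pose let the fingers close. It gives the time, the measured TCP pose, the force, the opening and the grip force at its end, in the units of the state.
- bot.get_obs(): the state, without advancing time (a new reading comes with each control period).
- cams.camera(name): name is "scene" or "top" or "wrist"; returns a dict with "color" (420x560x3 uint8, red, green, blue), "intrinsics" (3x3 intrinsics, pixels), "k1" (the pictures are not rectified: a ray, as slopes to the right and down, at radius r is drawn at 1 + k1 r^2 times it, then the intrinsics apply), "cam_to_world" (4x4, takes a point from camera to world coordinates). Camera axes: x right, y down, z forward; pixel columns grow to the right and rows downward; lengths in m; the calibration is good to about 2 mm. A picture is of the moment at which its call begins. There is no depth.
- bot.sign_off(): hands the job in; it is judged then, once.
The state is a dict: "t": time; "q": joint angles; "qd": joint speeds; "tau": joint torques, N m; "position": TCP position; "eef_rot": TCP orientation; "contact_force": force on the tool from outside, world axes, zero at the start; "torque": the same for the moment, N m; "finger_gap": finger opening in m; "finger_force": force on a finger pad.
Only numpy, scipy, OpenCV 4.12 (cv2) and the standard library are available. Lean on these libraries where they do the work, as an engineer would, in place of code of your own. Each camera call takes 0.05 s, during which the arm holds its last target. There are 200 camera calls.

## Task

The two small tray docks on the bench must never both stand open. First push the empty yellow-fronted tray fully home; only then hook a fingertip behind the lip of the blue-fronted tray and draw it out along its rail to its end stop, so that the weight on it stands clear of the cover. Do not pinch the lips, do not touch or tip the weight, which must stay seated upright in its nest, and leave the other things on the bench where they are.

Things in the scene. Friction and masses are not known exactly. Their poses are not given: they have to be found in the camera images.
- blue_dock: the fixed dock of the blue-fronted tray: a low housing 100x84 mm with a clear cover, 65 mm high, holding the weight at the start; origin under the housing's centre at bench height, x axis pointing into the dock, away from its mouth (the housing reaches 50 mm to either side along x; its base plate reaches to -100 mm), z up
- blue_tray (a joint): travel of the blue-fronted tray, m: 0 = fully home, grows as the tray is drawn out, 0.060 = out at its end stop. It stays where it is left; sliding it takes about 2 N (some N more when fast).
- blue_lip_inside (a point): on the blue tray, moving with it: middle of the top edge of the lip's inner face, 46 mm above the bench. x points into the dock: the tray draws out along -x. The lip: an upright wall 80 mm wide, 34 mm high over the tray floor, 8 mm thick. Behind it an open finger well, 50 mm long up to the cover when home (more when out), 64 mm wide, floor 12 mm above the bench.
- blue_front_face (a point): point moving with the blue tray: middle of the top edge of its outer, blue front face (8 mm in front of blue_lip_inside, towards -x), 46 mm above the bench; the face reaches down to 6 mm above the bench. Push along +x to send the tray home.
- yellow_dock: the fixed dock of the yellow-fronted tray: a low housing 100x84 mm with a clear cover, 65 mm high, its tray empty and left part-way out at the start; origin under the housing's centre at bench height, x axis pointing into the dock, away from its mouth (the housing reaches 50 mm to either side along x; its base plate reaches to -100 mm), z up
- yellow_tray (a joint): travel of the yellow-fronted tray, m: 0 = fully home, grows as the tray is drawn out, 0.060 = out at its end stop. It stays where it is left; sliding it takes about 2 N (some N more when fast).
- yellow_lip_inside (a point): on the yellow tray, moving with it: middle of the top edge of the lip's inner face, 46 mm above the bench. x points into the dock: the tray draws out along -x. The lip: an upright wall 80 mm wide, 34 mm high over the tray floor, 8 mm thick. Behind it an open finger well, 50 mm long up to the cover when home (more when out), 64 mm wide, floor 12 mm above the bench.
- yellow_front_face (a point): point moving with the yellow tray: middle of the top edge of its outer, yellow front face (8 mm in front of yellow_lip_inside, towards -x), 46 mm above the bench; the face reaches down to 6 mm above the bench. Push along +x to send the tray home.
- weight_100g: polished steel weight with a knob, 24 mm diameter, 42 mm high, loose, standing upright in a shallow (8 mm deep, 28 mm wide) black rubber nest on the blue tray; origin at the centre of its underside, 12 mm above the bench and 77 mm behind blue_lip_inside (towards +x), z up. Its top is 54 mm above the bench; under the cover when the tray is home.
- tape_roll: roll of masking tape lying flat on the bench, 82 mm across, 19 mm high; origin under its centre; leave alone
- dropper_bottle: brown dropper bottle, 35 mm across, 103 mm high; origin under its centre; leave alone
- weight_200g: larger polished weight standing on the bench, 30 mm across, 52 mm high; origin under its centre; leave alone
- vial_1: black-capped glass vial, 25 mm across, 54 mm high; origin under its centre; leave alone
- jar_cap: white jar cap lying open side up, 72 mm across, 17 mm high; origin under its centre; leave alone

How it is judged:
By the outcome, as a careful person would: the job done as asked, in the order asked, and still so for the second after the job is handed in, with the robot touching nothing.
It also fails if it takes over 45 s, if anything falls off the work surface, if the arm or the gripper's body presses on something with over 40 N, if the wrist force passes 120 N, or if a joint passes its speed limit or range.

## Working session

There is one attempt and no reset: what is moved stays moved. The work goes in short steps, Python scripts to look and compute and a tool call to move; the robot and the scene stay as the last step left them, time stands still between calls to the robot, and variables do not carry over. Pictures are saved under pics/ and viewed, at most 10 in all, crops included, and the job is handed in when it is done.

Besides the shell and the picture viewer there is one more tool, called after "Call:" by a JSON object that holds its "method" and its "body". drive_tool: Moves the arm, as the interface text tells. Its arguments: {"type":"object","properties":{"slide":{"type":"array"},"twist":{"type":"array"},"jaw":{"type":"number"},"newtons":{"type":"number"}},"required":["slide","twist"]}

```bash
mkdir -p pics
cat > h.py <<'E'
import numpy as np, cv2
from station import bot, cams
def snap(n,f):
    c=cams.camera(n); cv2.imwrite(f'pics/{f}.png',c['color'][:,:,::-1]); np.savez(f'pics/{f}.npz',**c); return c
def ray(c,uv):
    K=np.array(c['intrinsics']);k1=float(c['k1']);T=np.array(c['cam_to_world'])
    p=cv2.undistortPoints(np.array(uv,float).reshape(-1,1,2),K,np.array([k1,0,0,0,0.])).reshape(-1,2)
    return T[:3,3],np.c_[p,np.ones(len(p))]@T[:3,:3].T
def onz(c,uv,z):
    o,d=ray(c,uv); return o+d*((z-o[2])/d[:,2])[:,None]
def proj(c,P):
    T=np.array(c['cam_to_world']);q=(np.atleast_2d(P)-T[:3,3])@T[:3,:3]
    return cv2.projectPoints(q,np.zeros(3),np.zeros(3),np.array(c['intrinsics']),np.array([float(c['k1']),0,0,0,0.]))[0].reshape(-1,2)
E
python3 - <<'E'
from h import *
for n in('top','scene'):
    c=snap(n,n+'0'); print(n,c['intrinsics'],c['k1'],c['cam_to_world'])
a=[cv2.imread(f'pics/{n}0.png') for n in('top','scene')]
o=bot.get_obs(); print(o['t'],o['position'],o['eef_rot'],o['finger_gap'])
E
```

```text
top [[423.87233699   0.         272.2133479 ]
 [  0.         423.87233699 201.37229817]
 [  0.           0.           1.        ]] -0.00624594620381066 [[ 0.02711254 -0.99742385  0.06641213  0.45175482]
 [-0.99961723 -0.02668636  0.00729621  0.00919441]
 [-0.00550512 -0.06658453 -0.9977656   1.29818217]
 [ 0.          0.          0.          1.        ]]
scene [[468.07041158   0.         279.89507197]
 [  0.         468.07041158 207.30178777]
 [  0.           0.           1.        ]] -0.11271014115005223 [[-0.79938195 -0.41406074  0.43536445 -0.06794735]
 [-0.60077284  0.56023259 -0.57027313  0.78245965]
 [-0.00777764 -0.71742119 -0.69659626  1.00892635]
 [ 0.          0.          0.          1.        ]]
0.1 [ 0.29823852 -0.6052989   0.40375305] [-3.05800097e+00 -7.12489574e-01  7.38538594e-04] 0.08548476168062537
```

View pics/top0.png

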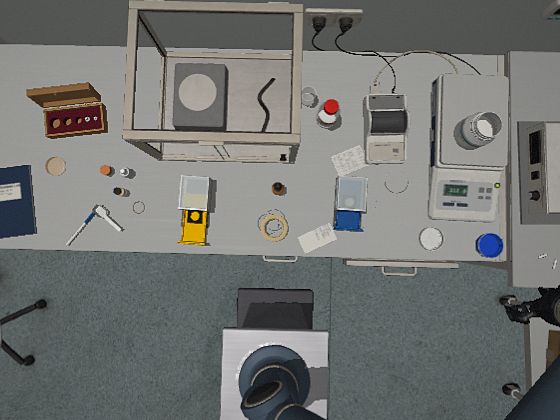

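View pics/scene0.png

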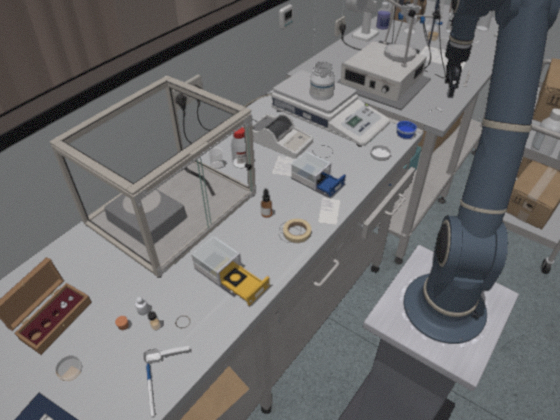

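The top view shows the yellow tray, part-way out, near (193,225) and the blue tray near (348,220). The dock mouths face the robot (down in the image). The scene view agrees. I'll zoom both docks.

Run:
```python
from h import *
im=cv2.imread('pics/top0.png')
a=im[165:255,160:225];b=im[165:255,320:385]
cv2.imwrite('pics/crop1.png',cv2.resize(np.hstack([a,b]),None,fx=6,fy=6,interpolation=cv2.INTER_CUBIC))
c=dict(np.load('pics/top0.npz')); s=dict(np.load('pics/scene0.npz'))
for cn,cc,f in(('top',c,'top0'),('scene',s,'scene0')):
  hsv=cv2.cvtColor(cv2.imread(f'pics/{f}.png'),cv2.COLOR_BGR2HSV)
  for n,lo,hi in(('yellow',(20,170,90),(30,255,255)),('blue',(105,150,50),(125,255,255))):
    m=cv2.inRange(hsv,lo,hi); k,l,st,ce=cv2.connectedComponentsWithStats(m)
    for i in range(1,k):
        if st[i,4]>60:
            ct=cv2.findContours((l==i).astype('uint8'),0,1)[0][0]
            r=cv2.minAreaRect(ct); print(cn,n,st[i],ce[i].round(1),np.round(r[2],1),cv2.boxPoints(r).round(1).tolist(), onz(cc,cv2.boxPoints(r),.046)[:,:2].round(3).tolist() if st[i,4]<900 else '')
```

```text
top yellow [177 210  30  35 602] [193.2 230.4] 4.1 [[177.0, 243.0], [179.39999389648438, 209.10000610351562], [206.39999389648438, 211.0], [203.89999389648438, 244.89999389648438]] [[0.405, 0.295], [0.505, 0.292], [0.501, 0.212], [0.401, 0.216]]
top yellow [190 211  10  10  70] [194.6 215.7] 45.0 [[188.5, 215.5], [194.5, 209.5], [200.5, 215.5], [194.5, 221.5]] [[0.487, 0.265], [0.505, 0.248], [0.488, 0.229], [0.469, 0.246]]
top blue [334 210  29  21 457] [347.6 220.4] 3.4 [[333.8999938964844, 228.89999389648438], [335.0, 209.89999389648438], [363.1000061035156, 211.5], [362.0, 230.5]] [[0.459, -0.165], [0.515, -0.168], [0.512, -0.251], [0.456, -0.248]]
top blue [479 233  24  24 453] [490.6 245. ] 90.0 [[479.0, 233.0], [502.0, 233.0], [502.0, 256.0], [479.0, 256.0]] [[0.458, -0.592], [0.46, -0.66], [0.393, -0.66], [0.391, -0.592]]
scene blue [398 122  18   9 131] [406.2 126.1] 90.0 [[398.0, 122.0], [415.0, 122.0], [415.0, 130.0], [398.0, 130.0]] [[0.455, -0.623], [0.405, -0.662], [0.383, -0.614], [0.432, -0.577]]
scene blue [318 176  21  18 139] [328.  184.1] 42.0 [[317.6000061035156, 185.6999969482422], [329.1000061035156, 172.89999389648438], [339.0, 181.8000030517578], [327.6000061035156, 194.60000610351562]] [[0.498, -0.152], [0.502, -0.226], [0.454, -0.207], [0.451, -0.136]]
```

View pics/crop1.png

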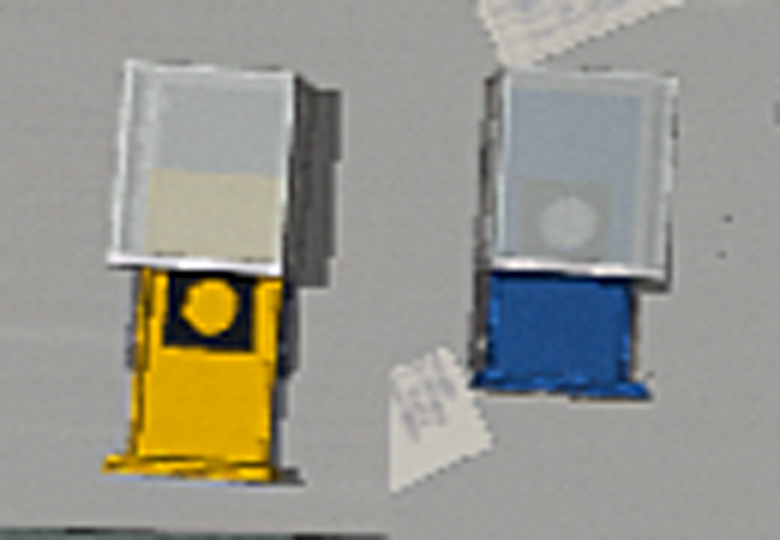

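In the crop, the yellow lip's outer edge runs (105,467)–(275,478). Its cover corners are at about (128,62), (297,75), (282,275) and (108,262). The blue lip's outer edge runs (472,388)–(650,398), and its cover corners are at about (505,68), (677,80), (664,278) and (490,265). Next I compute dock frames and move deltas.

```bash
cat >> h.py <<'E'
from scipy.spatial.transform import Rotation as R
def delta(P):
    "mm in tool axes from now to world TCP P"
    o=bot.get_obs(); return (R.from_rotvec(o['eef_rot']).as_matrix().T@(np.array(P)-o['position'])*1e3).round(1)
E
python3 - <<'E'
from h import *
c=dict(np.load('pics/top0.npz')); s=dict(np.load('pics/scene0.npz'))
def w(p,dx,z): p=np.array(p,float); return onz(c,(p+.5)/6-.5+[dx,165],z)
for n,dx,cov,lip in(('Y',160,[(128,62),(297,75),(282,275),(108,262)],[(105,470),(275,480)]),('B',255,[(505,68),(677,80),(664,278),(490,265)],[(472,391),(650,400)])):
    C=w(cov,dx,.065)[:,:2]; L=w(lip,dx,.046)[:,:2]
    ax=(C[0]+C[1]-C[2]-C[3]);ay=(C[0]+C[3]-C[1]-C[2]);yaw=np.arctan2(ax[1],ax[0]);yaw2=np.arctan2(-ay[0],ay[1]);l=L[0]-L[1];yl=np.arctan2(-l[0],l[1])
    u=np.array([np.cos(yaw),np.sin(yaw)]);cen=C.mean(0);f=L.mean(0)
    print(n,'cen',cen.round(4),'size',np.linalg.norm(ax)/2,np.linalg.norm(ay)/2,'yaws',np.degrees([yaw,yaw2,yl]).round(1),'lipmid',f.round(4),np.linalg.norm(l),'lip in dock',((f-cen)@u).round(4),((f-cen)@[-u[1],u[0]]).round(4))
    # cross-check in the scene view
    print(' scene px of lip mid',proj(s,np.r_[f,.046]).round(1), 'lip ends',proj(s,np.c_[L,[.046]*2]).round(1).tolist())
o=bot.get_obs();M=R.from_rotvec(o['eef_rot']).as_matrix();print(M.round(3))
E
python3 -c "
import cv2;im=cv2.imread('pics/scene0.png')[140:310,180:360];cv2.imwrite('pics/crop2.png',cv2.resize(im,None,fx=3.5,fy=3.5,interpolation=2))"
```

```text
Y cen [0.5533 0.2488] size 0.09807294225390549 0.08400793042428957 yaws [-2.7 -2.8 -1.8] lipmid [0.4037 0.2533] 0.08377272066540395 lip in dock -0.1497 -0.0026
 scene px of lip mid [[259.4 286.2]] lip ends [[248.5, 296.9], [270.0, 275.8]]
B cen [ 0.5636 -0.2136] size 0.09668909474358138 0.08420984614419033 yaws [-3.2 -2.6 -1.3] lipmid [ 0.4551 -0.2073] 0.08738017852229817 lip in dock -0.1086 0.0002
 scene px of lip mid [[338.6 181.7]] lip ends [[330.9, 189.0], [346.1, 174.6]]
[[ 0.897  0.442 -0.001]
 [ 0.442 -0.897  0.002]
 [-0.    -0.002 -1.   ]]
```

View pics/crop2.png

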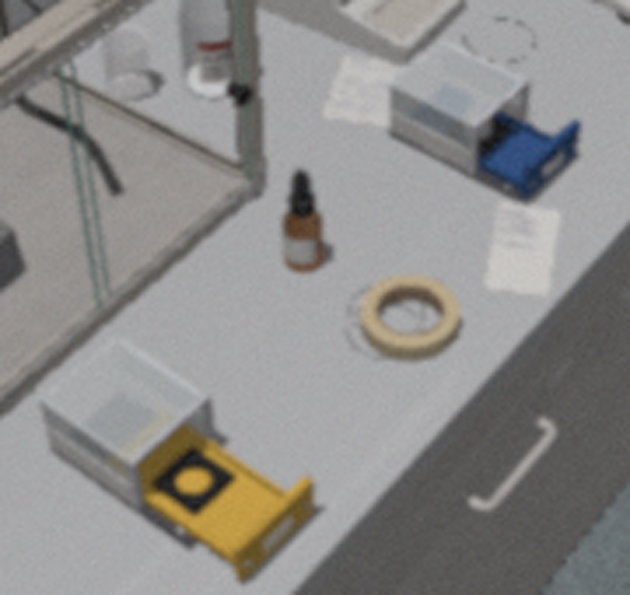

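The scene view agrees with the top-view lip ends: the yellow lip end is seen at crop (243,550) against (240,549) predicted. Yellow is about 42 mm out and blue is home, with docks yawed about -2.8°. Now I move over the bench to stand in front of yellow, with the gripper shut.

Call:
{"method": "drive_tool", "body": {"slide": [[272,-95,0],[272,-95,0],[272,-95,0],[272,-95,0],[272,-95,0],[272,-95,0],[467,-445,0],[467,-445,0],[467,-445,0],[467,-445,0],[467,-445,0],[467,-445,0],[467,-445,0],[445,-741,0],[445,-741,0],[445,-741,0],[445,-741,0],[445,-741,0],[445,-741,0],[445,-741,0]], "twist": [0,0,0,0,0,0,10,20,29,29,29,29,29,29,29,29,29,29,29,29], "jaw": 0, "newtons": 20}}

```text
t: 2.6
position: [0.3708, 0.2546, 0.4045]
eef_rot: [3.139, -0.079, 0.0]
contact_force: [-0.1, -0.2, 0.0]
finger_gap: 0.0001
finger_force: 0.0
```

Run:
```python
from h import *
o=bot.get_obs(); print(o['t'],o['position'],R.from_rotvec(o['eef_rot']).as_matrix().round(3),o['q'].round(2) if hasattr(o['q'],'round') else o['q'],o['finger_gap'])
print(delta([.365,.2577,.205]),delta([.365,.2577,.25]))
```

```text
2.6 [0.37083687 0.25455168 0.40446416] [[ 0.999 -0.051  0.   ]
 [-0.051 -0.999 -0.001]
 [ 0.     0.001 -1.   ]] [-0.27  0.13 -0.46  2.02  0.07  1.01 -2.39] 0.00011576745123366634
[ -6.   -3.1 199.5] [ -6.   -3.  154.5]
```

Call:
{"method": "drive_tool", "body": {"slide": [[-6,-3,50],[-6,-3,110],[-6,-3,150],[-6,-3,175],[-6,-3,190],[-6,-3,199],[-6,-3,199],[-6,-3,199]], "twist": [0,0,0,0,0,0,0,0]}}

```text
t: 3.6
position: [0.3645, 0.2594, 0.2064]
eef_rot: [-3.14, 0.076, -0.002]
contact_force: [0.0, -0.4, 0.2]
finger_gap: 0.0
finger_force: 0.0
```

Run:
```python
from h import *
c=snap('scene','scene1'); im=cv2.imread('pics/scene1.png')[170:340,180:360];cv2.imwrite('pics/crop3.png',cv2.resize(im,None,fx=3.5,fy=3.5,interpolation=2))
o=bot.get_obs(); print(o['t'],o['position'],o['q'],o['contact_force'])
```

```text
3.65 [0.36451016 0.25941242 0.20648602] [-0.42230596  0.42930488 -0.35047601  2.21283632  0.28317049  0.53857205
 -2.60692666] [ 0.66982565 -0.33268036  0.31701338]
```

View pics/crop3.png

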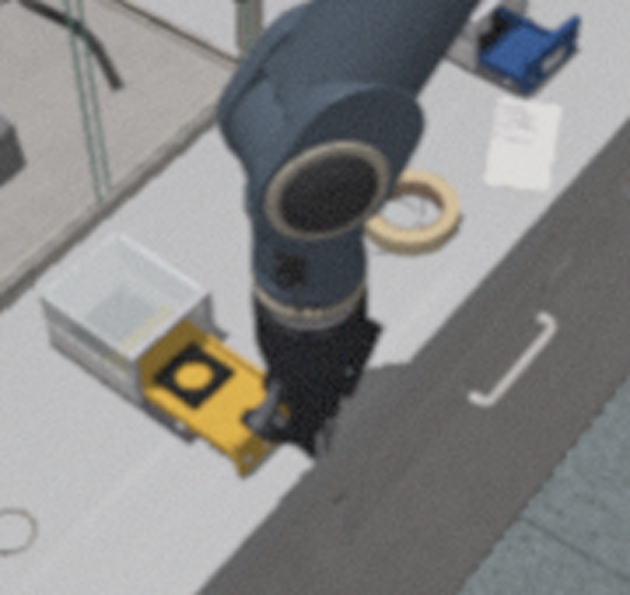

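The scene crop shows the shut fingertips just in front of the yellow lip, at crop (300,430), clear of everything. I push along tool x.

Call:
{"method": "drive_tool", "body": {"slide": [[10,0,0],[18,0,0],[23,0,0],[28,0,0],[33,0,0],[38,0,0],[43,0,0],[48,0,0],[53,0,0],[58,0,0],[61,0,0],[63,0,0],[63,0,0],[63,0,0]], "twist": [0,0,0,0,0,0,0,0,0,0,0,0,0,0]}}

```text
t: 5.4
position: [0.4274, 0.256, 0.2058]
eef_rot: [3.141, -0.076, 0.001]
contact_force: [-1.0, 1.3, -0.9]
finger_gap: 0.0002
finger_force: 0.3
```

Call:
{"method": "drive_tool", "body": {"slide": [[1,0,0],[2,0,0],[3,0,0],[4,0,0],[4,0,0]], "twist": [0,0,0,0,0]}}

```text
t: 6.02
position: [0.4313, 0.2558, 0.2057]
eef_rot: [3.141, -0.076, 0.0]
contact_force: [-1.1, 0.3, 0.4]
finger_gap: -0.0002
finger_force: 0.7
```

Call:
{"method": "drive_tool", "body": {"slide": [[1,0,0],[2,0,0],[3,0,0],[3,0,0]], "twist": [0,0,0,0]}}

```text
t: 6.52
position: [0.4343, 0.2557, 0.2057]
eef_rot: [-3.141, 0.076, -0.0]
contact_force: [-0.9, -0.0, 0.8]
finger_gap: 0.0
finger_force: 0.7
```

Call:
{"method": "drive_tool", "body": {"slide": [[1,0,0],[2,0,0],[2,0,0]], "twist": [0,0,0]}}

```text
t: 6.9
position: [0.4353, 0.2559, 0.2056]
eef_rot: [3.14, -0.075, -0.003]
contact_force: [-4.8, -0.6, 3.4]
finger_gap: 0.0002
finger_force: 2.5
```

Call:
{"method": "drive_tool", "body": {"slide": [[1,0,0],[2,0,0],[2,0,0]], "twist": [0,0,0]}}

```text
t: 7.28
position: [0.4358, 0.256, 0.2055]
eef_rot: [3.139, -0.074, -0.008]
contact_force: [-9.4, -0.8, 6.4]
finger_gap: 0.0
finger_force: 4.7
```

The force climbs with hardly any motion, at the expected home position. I back off, lift and look.

Call:
{"method": "drive_tool", "body": {"slide": [[-10,0,0],[-30,0,0],[-45,0,0],[-45,0,0],[-45,0,-40],[-40,0,-100],[-20,0,-150],[20,0,-180],[20,0,-180],[20,0,-180]], "twist": [0,0,0,0,0,0,0,0,0,0]}}

```text
t: 8.52
position: [0.4577, 0.2544, 0.385]
eef_rot: [3.14, -0.076, -0.002]
contact_force: [0.5, 0.4, -0.2]
finger_gap: -0.0001
finger_force: 0.0
```

Run:
```python
from h import *
c=snap('top','top2'); s=snap('scene','scene2'); im=cv2.imread('pics/top2.png');print(proj(c,[[.4454,.2539,.046],[.4454,.2939,.046],[.4454,.2139,.046]]))
a=cv2.resize(im[165:255,160:240],None,fx=5,fy=5,interpolation=2)
b=cv2.resize(cv2.imread('pics/scene2.png')[220:310,180:260],None,fx=5,fy=5,interpolation=2)
cv2.imwrite('pics/crop4.png',np.hstack([a,b]))
hsv=cv2.cvtColor(im,cv2.COLOR_BGR2HSV)[165:255,160:225]; m=cv2.inRange(hsv,(20,170,90),(30,255,255));ys,xs=np.nonzero(m)
print('front row',ys.max()+165.5, xs.min()+160,xs.max()+160, onz(c,[[(xs.min()+xs.max())/2+160,ys.max()+165.]],.046))
o=bot.get_obs();print(o['t'],o['position'],o['q'],delta([.52,.1,.39]),delta([.52,-.1,.39]),delta([.488,-.2088,.39]))
```

```text
[[191.61374827 229.55584144]
 [178.09620084 229.18542075]
 [205.14066655 229.92613115]]
front row 230.5 182 207 [[0.44432556 0.24532076 0.046     ]]
8.625 [0.45705319 0.25463182 0.38448149] [-0.24462188  0.27257505 -0.41235675  1.89586987  0.12806404  1.00142581
 -2.33098549] [ 70.2 151.5  -5.5] [ 79.6 351.3  -5.2] [ 52.8 461.5  -5. ]
```

View pics/crop4.png

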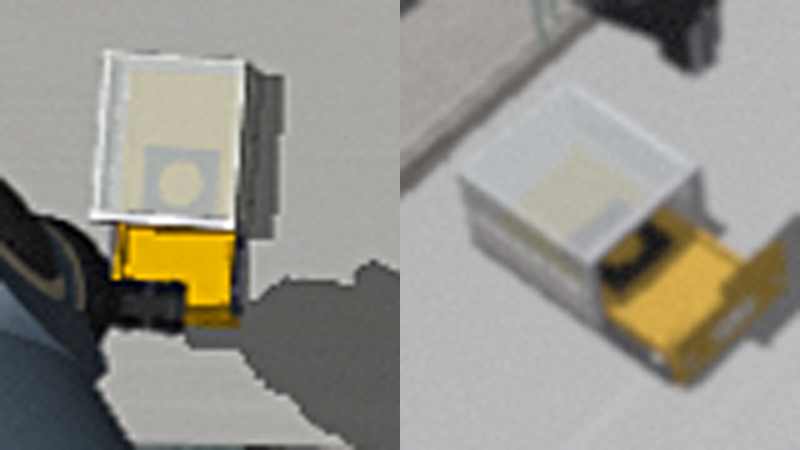

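Yellow is home: its lip edge in the top view is at row 230 against 229.6 predicted, and the well looks like blue's. I go over the blue well.

Call:
{"method": "drive_tool", "body": {"slide": [[65,150,0],[65,150,0],[65,150,0],[65,350,0],[65,350,0],[65,350,0],[53,461,0],[53,461,0],[53,461,0],[53,461,0],[53,461,0],[53,461,0],[53,461,0]], "twist": [0,0,0,0,0,0,0,0,0,0,0,0,0]}}

```text
t: 10.25
position: [0.489, -0.2075, 0.3858]
eef_rot: [-3.141, 0.073, -0.0]
contact_force: [0.4, 0.4, -0.1]
finger_gap: 0.0001
finger_force: 0.0
```

Run:
```python
from h import *
o=bot.get_obs();print(o['t'],o['position'],R.from_rotvec(o['eef_rot']).as_matrix().round(3).tolist(),o['q'],delta([.488,-.2098,.25]),delta([.488,-.2098,.207]))
w=snap('wrist','wrist3'); print(proj(w,[[.4637,-.2086,.046],[.4637+.002,-.1687,.046],[.4617,-.2485,.046],[.5137,-.2111,.065]]).round(0))
```

```text
10.25 [ 0.48896037 -0.20754917  0.38575903] [[0.999, -0.047, 0.0], [-0.047, -0.999, 0.0], [0.0, -0.0, -1.0]] [ 0.45230268  0.26049778 -0.1562153   1.88975707  0.04771029  0.99475536
 -1.34230637] [ -0.9   2.3 135.8] [ -0.9   2.3 178.8]
[[279. 213.]
 [235. 213.]
 [324. 214.]
 [280. 161.]]
```

View pics/wrist3.png

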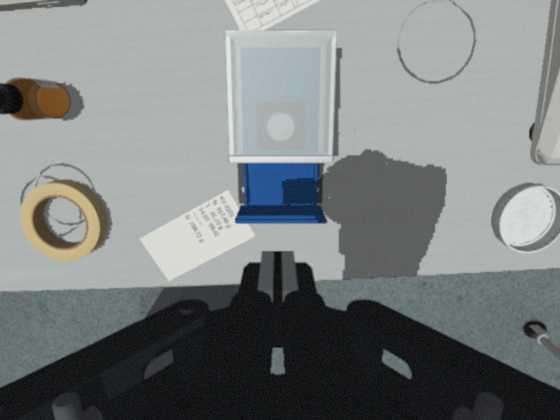

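The wrist view shows the blue lip from x=235 to 326 at about row 213, and the cover edge at about row 159. These match my projections (213 and 161). I descend into the well.

Call:
{"method": "drive_tool", "body": {"slide": [[-1,2,50],[-1,2,100],[-1,2,130],[-1,2,145],[-1,2,158],[-1,2,168],[-1,2,177],[-1,2,177],[-1,2,177]], "twist": [0,0,0,0,0,0,0,0,0]}}

```text
t: 11.42
position: [0.4879, -0.2104, 0.2091]
eef_rot: [3.14, -0.076, 0.001]
contact_force: [1.6, 1.4, 0.3]
finger_gap: 0.0
finger_force: 0.0
```

Call:
{"method": "drive_tool", "body": {"slide": [[0,0,4],[0,0,8],[0,0,8],[-3,0,8],[-6,0,8],[-8,0,8],[-9,0,8],[-10,0,8],[-11,0,8],[-12,0,8],[-13,0,8],[-14,0,8],[-15,0,8],[-16,0,8],[-17,0,8],[-18,0,8],[-18,0,8]], "twist": [0,0,0,0,0,0,0,0,0,0,0,0,0,0,0,0,0]}}

```text
t: 13.55
position: [0.4696, -0.2095, 0.2008]
eef_rot: [3.141, -0.076, 0.0]
contact_force: [1.4, 0.7, 1.3]
finger_gap: 0.0002
finger_force: 0.8
```

Contact is light and the finger is hooked. I draw on gently.

Call:
{"method": "drive_tool", "body": {"slide": [[-1,0,0],[-3,0,0],[-5,0,0],[-7,0,0],[-9,0,0],[-11,0,0],[-14,0,0],[-17,0,0],[-20,0,0],[-23,0,0],[-26,0,0],[-29,0,0],[-32,0,0],[-35,0,0],[-38,0,0],[-40,0,0],[-42,0,0],[-43,0,0],[-44,0,0],[-44,0,0]], "twist": [0,0,0,0,0,0,0,0,0,0,0,0,0,0,0,0,0,0,0,0]}}

```text
t: 16.05
position: [0.4256, -0.2073, 0.2007]
eef_rot: [-3.141, 0.076, 0.001]
contact_force: [1.9, -1.1, 0.9]
finger_gap: -0.0001
finger_force: 0.8
```

Run:
```python
from h import *
w=snap('wrist','wrist4');o=bot.get_obs();print(o['t'],o['contact_force'],o['q'],o['position'])
```

```text
16.1 [ 1.10791052 -1.36001198  0.1955561 ] [ 0.47178373  0.44969967 -0.13184585  2.16782447  0.11325503  0.53075927
 -1.36410538] [ 0.42555944 -0.20732896  0.20062158]
```

View pics/wrist4.png

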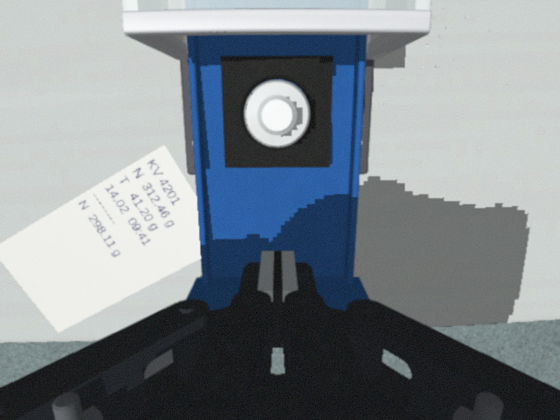

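The tray follows and the weight stands upright in its nest at (277,113), about 48 mm out by my count. I continue to the stop.

Call:
{"method": "drive_tool", "body": {"slide": [[-1,0,0],[-3,0,0],[-5,0,0],[-6,0,0],[-7,0,0],[-8,0,0],[-9,0,0],[-9,0,0]], "twist": [0,0,0,0,0,0,0,0]}}

```text
t: 17.1
position: [0.4165, -0.2069, 0.2007]
eef_rot: [-3.141, 0.076, 0.001]
contact_force: [1.0, -1.3, -0.7]
finger_gap: -0.0003
finger_force: 0.7
```

Call:
{"method": "drive_tool", "body": {"slide": [[-1,0,0],[-2,0,0],[-2,0,0]], "twist": [0,0,0]}}

```text
t: 17.48
position: [0.4147, -0.2068, 0.2007]
eef_rot: [3.141, -0.076, 0.0]
contact_force: [1.8, -0.3, -1.6]
finger_gap: 0.0001
finger_force: 1.0
```

Call:
{"method": "drive_tool", "body": {"slide": [[-1,0,0],[-2,0,0],[-2,0,0]], "twist": [0,0,0]}}

```text
t: 17.85
position: [0.414, -0.2066, 0.201]
eef_rot: [3.14, -0.075, 0.006]
contact_force: [6.0, 0.4, -4.9]
finger_gap: 0.0
finger_force: 3.0
```

Call:
{"method": "drive_tool", "body": {"slide": [[-1,0,0],[-2,0,0],[-2,0,0]], "twist": [0,0,0]}}

```text
t: 18.23
position: [0.4134, -0.2065, 0.2013]
eef_rot: [3.139, -0.074, 0.013]
contact_force: [9.5, -0.1, -6.3]
finger_gap: -0.0002
finger_force: 4.6
```

It's at the end stop, as predicted. I ease off the lip and lift straight up.

Call:
{"method": "drive_tool", "body": {"slide": [[3,0,0],[6,0,0],[10,0,0],[10,0,0],[10,0,-15],[10,0,-40],[10,0,-80],[10,0,-130],[10,0,-180],[10,0,-180],[10,0,-180]], "twist": [0,0,0,0,0,0,0,0,0,0,0]}}

```text
t: 19.6
position: [0.42, -0.2069, 0.3808]
eef_rot: [3.141, -0.076, -0.0]
contact_force: [0.4, -0.4, -0.4]
finger_gap: -0.0001
finger_force: 0.0
```

Run:
```python
from h import *
w=snap('wrist','wrist5');t=snap('top','top5');o=bot.get_obs();print(o['t'],o['contact_force'],o['position'])
u=np.array([.9988,-.049]);c=np.array([.5636,-.2136])
print(proj(w,[np.r_[c-.16*u,.046],np.r_[c-.083*u,.054],np.r_[c-.05*u,.065]]).round(0))
s=snap('scene','scene5')
a=cv2.imread('pics/wrist5.png');b=cv2.imread('pics/scene5.png')[100:310,170:380]
cv2.imwrite('pics/f.png',np.hstack([cv2.resize(a,(400,300)),cv2.resize(b,(300,300))]))
```

```text
19.7 [0.25626258 0.68415396 0.40434679] [ 0.42001371 -0.20689194  0.37958604]
[[276. 205.]
 [276. 115.]
 [276.  70.]]
```

View pics/f.png

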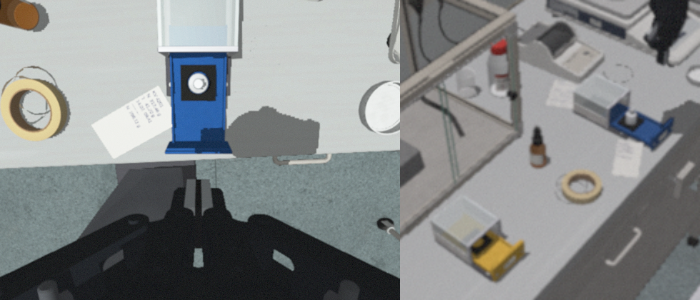

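The final view shows the blue tray fully out, with its lip at about (198,148) and the weight upright in its nest at (198,84), clear of the cover. Yellow is home and the other things haven't moved.

```bash
python3 -c "
from station import bot
print(bot.sign_off())"
```

```text
the job is handed in; nothing more can be done
None
```

The job is handed in: the yellow tray was pushed fully home first, then the blue tray was drawn out to its end stop, with the weight upright in its nest and clear of the cover.

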